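# Set a rock core in the indexing fixture and hold it at the third stop

### The arm

A 6-joint arm with a two-finger parallel gripper is mounted at the origin on the work surface. World frame = base frame: x ahead of the robot, y to its left, z up, the work surface at z = 0. Lengths are in mm, angles in rad, forces in N, time in s.
With the tool pointing down it reaches from about 300 to 850 mm from the base axis. Payload 4.2 kg.
Tool frame: the origin (TCP) lies between the finger pads, 19 mm behind the fingertips; this is the grasp point; z points along the fingers, y is the line along which they close (so a half turn about z gives the same grasp; the last joint's range is limited). The gripper opens to 91 mm and grips with 3 to 60 N. Pads are 32 mm wide; open, the fingers measure 118 mm over their backs; the gripper's body (76 mm by 178 mm) begins 60 mm behind the grasp point.
Start: joints at [1.271, 0.32, 1.565, -0, 1.257, -0.02], TCP at [158.795, 552.653, 232.776] pointing down, gripper open.
Joint ranges: [-3.11, 3.11], [-0.84, 2.01], [0.21, 2.61], [-1.34, 4.49], [0.05, 2.63], [-2.56, 2.56]. Speed limits (rad/s): [2.57, 2.57, 3.14, 3.14, 3.14, 3.14].

### API

Orientations are given as [roll, pitch, yaw] about the fixed x, y, z axes, in that order (R = Rz(yaw) Ry(pitch) Rx(roll)).
In Python, from workcell import manip, optics gives the robot as it stands.
- The arm moves only by the tool apply_moves, never from a script. Its argument "rows" is a list of rows, each an object of numbers: "dx", "dy", "dz": the shift along the tool's x, y, z scaled (see below); "wx", "wy", "wz": the turn, a rotation vector about the tool's x, y, z scaled (see below); "gripper": the opening, from 0 (shut) to 1 (fully open). In form: [{"dx": .., "dy": .., "dz": .., "wx": .., "wy": .., "wz": .., "gripper": ..}, ...]. A call has 1 to 10 rows; each row shifts and turns the commanded pose from where the row before left it, along the tool's axes as they then stand; what a row does not reach is not made up. The controller multiplies each number of a shift by 0.03 m and each number of a turn by 6 degrees. A row lasts 1/8 s, in which the tool goes at most 62.5 mm and 10.7 degrees, less where a joint would pass 70% of its speed; a pose out of reach is approached as far as the arm can. A call with a number of a shift or a turn outside -1 to 1 is refused whole. A call with a gripper value outside its range is refused whole. The fingers move at their own pace and stop on an object; "squeeze" is the grip in N (left out, the last holds). Time passes only in rows, so rows that do not move let the fingers close. It gives the time, the measured TCP pose, the force, the opening and the grip force at its end, in the units of the state.
- manip.read_state(): the state, without advancing time (a new reading comes with each control period).
- optics.get_image(name): name is "scene" or "top" or "wrist"; returns the picture (400x640x3 uint8, red, green, blue); there is no depth.
- optics.get_calibration(name): a dict with "K" (3x3 intrinsics, pixels), "dist_coeffs" ([k1, k2, p1, p2, k3] as OpenCV has them; the pictures are not rectified), "pose" (4x4, takes a point from camera to world coordinates); the wrist camera has in their place "T_tool_cam" (4x4, takes a point from camera to tool coordinates, whose origin is the TCP and whose axes are the flange's). Camera axes: x right, y down, z forward; pixel columns grow to the right and rows downward; lengths in mm; the calibration is good to about 2 mm. A picture is of the moment at which its call begins: read the wrist's pose just before it. get_calibration takes no time and is no camera call.
- manip.finish_job(): hands the job in; it is judged then, once.
The state is a dict: "time_s": time; "joint_positions": joint angles; "joint_velocities": joint speeds; "effort": joint torques, N m; "ee_pos": TCP position; "orientation": TCP orientation; "contact_force": force on the tool from outside, world axes, zero at the start; "moment": the same for the moment, N m; "opening": opening from 0.0 (shut) to 1.0 (fully open); "finger_force": force on a finger pad.
Only numpy, scipy, OpenCV 4.12 (cv2) and the standard library are available. Lean on these libraries where they do the work, as an engineer would, in place of code of your own. Each camera call takes 0.05 s, during which the arm holds its last target. There are 200 camera calls.

### The job

Stand the long striped sandstone core upright in the holder cup of the grey indexing fixture, lowering it right to the bottom before letting go of it. Then grip the fixture's knob, turn it clockwise by three clicks to the third stop without running on to the fourth, and finish while still gripping and holding it there, because its spring turns it back when released. Leave everything else on the bench where it stands.

Things in the scene. Friction and masses are not known exactly. Their poses are not given: they have to be found in the camera images.
- core: striped red sandstone drill core, a plain cylinder 32 mm in diameter and 130 mm long, about 0.24 kg, standing on end on the bench at the start; origin at the centre of its lower end, z along its length. Grip it 80 to 95 mm above its lower end, well clear of the 45 mm high cup
- indexer: grey indexing fixture, fixed to the bench: foot plate 120 x 270 x 6 mm under a housing 100 x 250 mm with its top 50 mm above the bench; origin at the centre of its underside, x across the short side (away from the robot, give or take 0.4 rad of yaw), y along the long side. Holder cup on top at y = +85 mm, knob at y = -85 mm. The cup is geared to the knob and turns with it
- cup_floor (a point): centre of the inner floor of the open aluminium holder cup, 56 mm above the bench. Bore 38 mm, flaring to about 48 mm at the mouth; rim 40 mm above this floor; outside 46 mm (56 mm at the rim). A plain core stands in it with 3 mm to spare all round
- knob_grip (a point): point on the black knob's vertical axis, 82 mm above the bench, where to put the TCP. The knob is a bar 46 mm long, 14 mm thick and 30 mm high on a round skirt of 56 mm (skirt top 60, bar top 90 mm above the bench). This frame turns with the knob: x along the bar, so the fingers close along y; at rest its axes are those of the indexer. Grip with about 30 N
- knob (a joint): knob angle in rad: 0 at rest against its end stop, grows clockwise seen from above. A click stop every 20 degrees: first 0.349, second 0.698, third 1.047, fourth 1.396, fifth 1.745 (end of travel). A return spring resists with 0.096 N m at rest, 0.127 at the third stop, and turns it back to 0 if let go
- dial (a point): centre of the flat aluminium dial under the knob, on the housing's top. A white line on the knob's bar points to the knob's -x, to one of six engraved marks: rest and stops 1 to 5 (rest and third are longer). How the clicks feel: the resistance rises by 0.08 N m a quarter of the way to the next stop, falls to 0.08 below the spring's own at three quarters, and is the spring's own at a stop
- vial0: orange plastic sample vial with a wider orange cap, 29 mm across, 52 mm tall, standing; origin at the centre of its underside. Bystander: leave where it is
- vial1: orange plastic sample vial with a wider orange cap, 29 mm across, 52 mm tall, standing; origin at the centre of its underside. Bystander: leave where it is
- vial2: orange plastic sample vial with a wider orange cap, 29 mm across, 52 mm tall, standing; origin at the centre of its underside. Bystander: leave where it is
- mortar: blue ceramic mortar, open bowl 104 mm across and 62 mm tall; origin at the centre of its underside. Bystander: leave where it is
- pestle: brass pestle standing on its broad end, 36 mm across at the foot, 115 mm tall; origin at the centre of its foot. Bystander: leave where it is
- specimen: grey rock specimen, rounded block 70 x 50 x 36 mm; origin at the centre of its underside. Bystander: leave where it is
There are look-alikes about, which are no part of the job. What is shaped like the core but green or turquoise is not meant.

How it is judged:
By the outcome, as a careful person would: the job done as asked, in the order asked, and still so for the second after the job is handed in, while the arm keeps its last pose, push and grip.
It also fails if it takes over 56 s, if anything falls off the work surface, if the arm or the gripper's body presses on something with over 40 N, if the wrist force passes 120 N, or if a joint passes its speed limit or range.

## Working session

There is one attempt and no reset: what is moved stays moved. The work goes in short steps, Python scripts to look and compute and a tool call to move; the robot and the scene stay as the last step left them, time stands still between calls to the robot, and variables do not carry over. Pictures are saved under pics/ and viewed, at most 10 in all, crops included, and the job is handed in when it is done.

Besides the shell and the picture viewer there is one more tool, called after "Request:" as name(argument=value, ...), one argument or row to a line, values as JSON. apply_moves: Moves the arm, as the interface text tells. Its arguments: {"type":"object","properties":{"rows":{"type":"array"},"squeeze":{"type":"number"}},"required":["rows"]}

```bash
mkdir -p pics
cat > h.py <<'E'
import numpy as np, cv2
from workcell import manip, optics
from scipy.spatial.transform import Rotation as R
def cam(n):
    c=optics.get_calibration(n)
    if 'pose' in c: T=np.array(c['pose'])
    else:
        s=manip.read_state(); T=np.eye(4); T[:3,:3]=R.from_euler('xyz',s['orientation']).as_matrix(); T[:3,3]=s['ee_pos']; T=T@np.array(c['T_tool_cam'])
    return np.array(c['K']),np.array(c['dist_coeffs']),T
def ray(c,uv):
    K,d,T=c; p=cv2.undistortPoints(np.array(uv,float).reshape(-1,1,2),K,d).reshape(-1,2)
    return T[:3,3],np.c_[p,np.ones(len(p))]@T[:3,:3].T
def plane(c,uv,z):
    o,D=ray(c,uv); return o+D*((z-o[2])/D[:,2])[:,None]
def tri(c1,u1,c2,u2):
    o1,D1=ray(c1,[u1]);o2,D2=ray(c2,[u2]);a=D1[0]/np.linalg.norm(D1);b=D2[0]/np.linalg.norm(D2)
    t=np.linalg.lstsq(np.c_[a,-b],o2-o1,rcond=None)[0];p,q=o1+t[0]*a,o2+t[1]*b
    return (p+q)/2,np.linalg.norm(p-q)
def proj(c,P):
    K,d,T=c; M=np.linalg.inv(T); return cv2.projectPoints(np.array(P,float).reshape(-1,1,3),cv2.Rodrigues(M[:3,:3])[0],M[:3,3],K,d)[0].reshape(-1,2)
def shot(n,f):
    c=cam(n); im=np.array(optics.get_image(n))[:,:,::-1].copy(); cv2.imwrite('pics/'+f,im); return c,im
E
python3 - <<'E'
from h import *
for n in('scene','top'):
    c,im=shot(n,n+'.png');print(n,c[2].round(3).tolist(),c[0].tolist())
a,b=cv2.imread('pics/scene.png'),cv2.imread('pics/top.png')
print(manip.read_state())
E
```

```text
scene [[0.602, 0.67, -0.435, 1087.49], [0.799, -0.506, 0.326, -377.918], [-0.002, -0.543, -0.84, 1103.553], [0.0, 0.0, 0.0, 1.0]] [[484.6329462725839, 0.0, 324.8918034970728], [0.0, 484.6329462725839, 202.32971840078855], [0.0, 0.0, 1.0]]
top [[0.004, -0.98, 0.198, 267.112], [-1.0, -0.004, -0.003, 38.001], [0.004, -0.198, -0.98, 1554.538], [0.0, 0.0, 0.0, 1.0]] [[506.9611672055671, 0.0, 329.42619774097176], [0.0, 506.9611672055671, 201.8413315335006], [0.0, 0.0, 1.0]]
{'time_s': 0.1, 'joint_positions': array([ 1.27102422e+00,  3.20221721e-01,  1.56550239e+00, -2.51927540e-05,
        1.25741714e+00, -1.99879517e-02]), 'joint_velocities': array([-0.0003188 , -0.00224207, -0.00212742, -0.00012037, -0.00135216,
        0.0023136 ]), 'effort': array([ 7.25531318e-04, -4.13325369e+01, -2.32515228e+01,  7.30500813e-02,
        4.21739405e-02, -5.75861168e-05]), 'ee_pos': array([158.66552072, 552.254234  , 232.02914197]), 'orientation': array([-3.14004389e+00, -7.00221886e-06,  2.86181627e+00]), 'contact_force': array([2.43242373e-05, 2.25195739e-01, 4.27849319e-01]), 'moment': array([ 0.000258  , -0.00787353, -0.06330305]), 'finger_force': 0.0, 'opening': 0.9977903669437515}
```

View pics/scene.png

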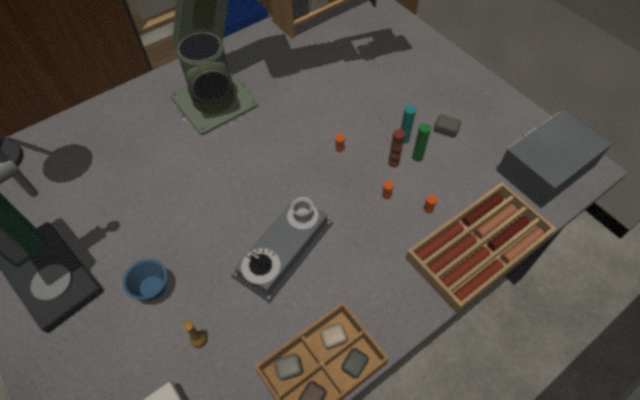

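View pics/top.png

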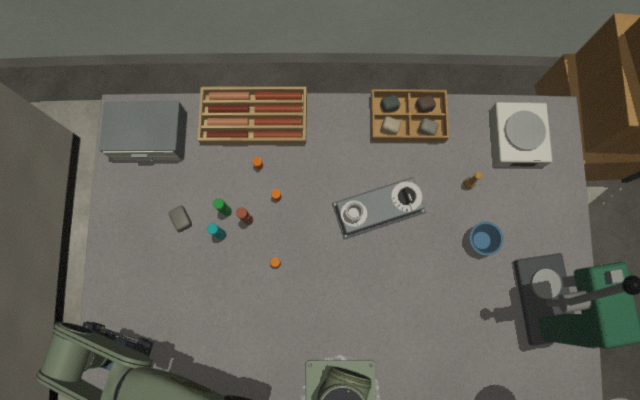

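The scene view shows three core-shaped things: red striped at scene (397,147) / top (243,215), green at (421,142) / (221,207) and turquoise at (408,124) / (214,231). Only the red striped one fits the description. The fixture's cup is at scene (302,212) / top (352,213), and its knob is at scene (260,264) / top (407,196). I'll confirm these in one enlarged crop.

Run:
```python
from h import *
a,b=cv2.imread('pics/scene.png'),cv2.imread('pics/top.png')
def crop(im,x,y,w,h,s): return cv2.resize(im[y:y+h,x:x+w],None,fx=s,fy=s,interpolation=cv2.INTER_CUBIC)
t=np.hstack([crop(a,370,95,80,60+15,5),crop(b,200,185,80,75,5)])
u=np.hstack([crop(a,225,190,120,65*120//120+45,10/3),crop(b,325,160,120,110,10/3)])
u=cv2.resize(u,(800,int(u.shape[0]*800/u.shape[1])))[:,:]
m=np.vstack([t,u])[:, :]; m=m[:600] if m.shape[0]>600 else m
m=cv2.convertScaleAbs(np.vstack([t,u]),alpha=1.3)
m=cv2.resize(m,None,fx=600/m.shape[0] if m.shape[0]>600 else 1,fy=600/m.shape[0] if m.shape[0]>600 else 1)
print(m.shape);cv2.imwrite('pics/crop1.png',m)
res={}
for n,im,box in(('scene',a,(380,115,412,175)),('top',b,(230,200,262,232))):
    x0,y0,x1,y1=box;h=cv2.cvtColor(im,cv2.COLOR_BGR2HSV)[y0:y1,x0:x1]
    mk=((h[...,0]<12)|(h[...,0]>170))&(h[...,1]>70)
    k,l,s,_=cv2.connectedComponentsWithStats(cv2.morphologyEx(mk.astype(np.uint8),cv2.MORPH_CLOSE,np.ones((5,5))));i=1+s[1:,4].argmax()
    ys,xs=np.nonzero(l==i);P=np.c_[xs+x0,ys+y0].astype(float)
    print(n,len(P),P.min(0),P.max(0),P.mean(0)); res[n]=(cam(n),P)
# silhouette fit: bottom/top circle candidates -> projected hull bounds of cylinder
from scipy.optimize import least_squares
# centroid tri as height check (centre ~65)
print('tri centroid',tri(res['scene'][0],res['scene'][1].mean(0),res['top'][0],res['top'][1].mean(0)))
for n in res:
    c,P=res[n]; f=proj(c,[[0,0,0]])
    # axis direction: image extremes along vertical vanishing direction
    X=plane(c,[P.mean(0)],65)[0]; d=proj(c,[X+[0,0,65],X-[0,0,65]]);v=(d[0]-d[1]);v/=np.linalg.norm(v)
    t=(P-P.mean(0))@v; print(n,X.round(1),'up end',(P.mean(0)+v*t.max()).round(1),'low end',(P.mean(0)+v*t.min()).round(1))
# test red vial & white rings etc: dark knob blobs & bright dial circles
```

```text
(600, 647, 3)
scene 374 [389. 129.] [404. 166.] [396.15240642 146.59358289]
top 182 [236. 207.] [252. 224.] [243.95054945 215.45604396]
tri centroid (array([525.12965219, 287.69608244,  71.10135147]), np.float64(0.5593154481116739))
scene [521.9 291.9  65. ] up end [399.5 128.7] low end [392.5 165.9]
top [526.  288.5  65. ] up end [237.5 208.5] low end [250.5 222.5]
```

View pics/crop1.png

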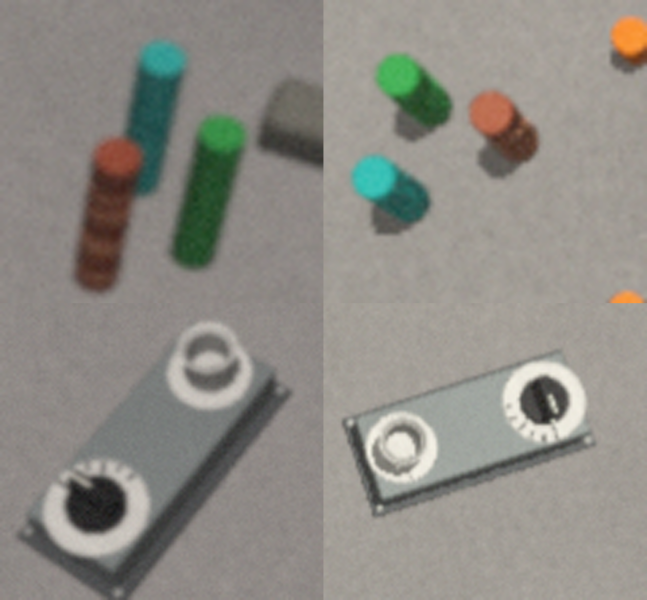

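The crop confirms that the red banded core is the one meant (top end at scene (399,134) / top (242,213)); the other two are plain green and turquoise. The fixture's knob, with its white line on the rest mark, and its open cup are both clear. Next I'll work out rough positions.

Run:
```python
from h import *
s,t=cam('scene'),cam('top')
print('core top',tri(s,(399.2,134.1),t,(241.7,212.9)))
print('core top planes',plane(s,[(399.2,134.1)],130),plane(t,[(241.7,212.9)],130))
print('knob',tri(s,(260.2,264.2),t,(406.8,196)))
C=plane(t,[(334.9,204.5),(345.2,237.5),(423.8,210.8),(412.7,177.4)],6);print(C.round(0),C.mean(0)); print('green,turq,vials',plane(t,[(219,204),(213,229)],130).round(), plane(t,[(276,195),(275,263),(258,162)],52).round())
d=(C[0]+C[1]-C[2]-C[3]);print('yaw',np.arctan2(-d[0],d[1]), 'len',np.linalg.norm(d)/2)
o=C.mean(0)[:2];d=d[:2]/np.linalg.norm(d[:2]);print('cup',o+85*d,'knob',o-85*d)
c=optics.get_calibration('wrist');print(np.array(c['T_tool_cam']).round(2).tolist(),np.array(c['K']).round().tolist(),c['dist_coeffs'])
```

```text
core top (array([524.90804003, 287.65082626, 122.10961362]), np.float64(4.707485272593997))
core top planes [[530.38491287 284.5555099  130.        ]] [[522.11561064 284.29539572 130.        ]]
knob (array([ 590.68921945, -200.57990873,   53.60406344]), np.float64(2.448513676347992))
[[ 572.   16.    6.]
 [ 469.  -16.    6.]
 [ 553. -261.    6.]
 [ 661. -230.    6.]] [ 563.83988522 -122.7376373     6.        ]
green,turq,vials [[548. 351. 130.]
 [475. 365. 130.]] [[592. 195.  52.]
 [386. 193.  52.]
 [695. 254.  52.]]
yaw 0.33834271059684357 len 260.3276823227633
cup [535.62632673 -42.55662261] knob [ 592.05344371 -202.91865199]
[[0.0, -0.96, -0.28, 78.73], [1.0, 0.0, 0.0, 0.56], [0.0, -0.28, 0.96, -152.21], [0.0, 0.0, 0.0, 1.0]] [[337.0, 0.0, 325.0], [0.0, 337.0, 198.0], [0.0, 0.0, 1.0]] [-0.03458824  0.          0.          0.          0.        ]
```

Request:
apply_moves(
  rows=[
    {"dx":-0.5,"dy":-0.2,"gripper":1},
    {"dx":-1,"dy":-0.36},
    {"dx":-1,"dy":-0.36},
    {"dx":-1,"dy":-0.36},
    {"dx":-1,"dy":-0.36},
    {"dx":-1,"dy":-0.36},
    {"dx":-1,"dy":-0.36},
    {"dx":-1,"dy":-0.36},
    {"dx":-1,"dy":-0.36},
    {"dx":-1,"dy":-0.36},
  ],
)

```text
invalid input
```

Request:
apply_moves(
  rows=[
    {"dx":-1,"dy":-0.36},
    {"dx":-1,"dy":-0.36},
    {"dx":-1,"dy":-0.36},
    {"dx":-0.7,"dy":-0.4},
    {"wz":1},
    {"wz":1},
    {"wz":1},
    {"wz":1},
    {"wz":1},
    {"wz":1},
  ],
)

```text
invalid input
```

Request:
apply_moves(
  rows=[
    {"wz":1},
    {"wz":1},
    {"wz":1},
    {"wz":1},
    {"wz":1},
    {"wz":0.3},
    {"wz":0},
  ],
)

```text
invalid input
```

Run:
```python
from h import *
s=manip.read_state();print({k:np.round(s[k],3) for k in('time_s','ee_pos','orientation','joint_positions')})
c,im=shot('wrist','w1.png');print(proj(c,[[525,286,130],[525,286,0]]))
```

```text
{'time_s': np.float64(0.1), 'ee_pos': array([158.666, 552.254, 232.029]), 'orientation': array([-3.14 , -0.   ,  2.862]), 'joint_positions': array([ 1.271,  0.32 ,  1.566, -0.   ,  1.257, -0.02 ])}
[[194.60083127 545.1402736 ]
 [224.30470831 443.24510294]]
```

View pics/w1.png

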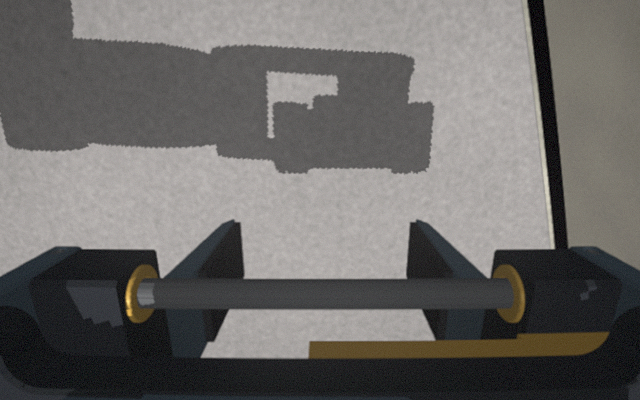

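The arm hasn't moved: all three calls were refused, apparently because every row needs all its fields. The picture shows only bare bench between the open fingers, at (240,230) and (410,230).

Request:
apply_moves(
  rows=[
    {"dx":-0.5,"dy":-0.2,"dz":0,"wx":0,"wy":0,"wz":0,"gripper":1},
    {"dx":-1,"dy":-0.36,"dz":0,"wx":0,"wy":0,"wz":0,"gripper":1},
    {"dx":-1,"dy":-0.36,"dz":0,"wx":0,"wy":0,"wz":0,"gripper":1},
    {"dx":-1,"dy":-0.36,"dz":0,"wx":0,"wy":0,"wz":0,"gripper":1},
    {"dx":-1,"dy":-0.36,"dz":0,"wx":0,"wy":0,"wz":0,"gripper":1},
    {"dx":-1,"dy":-0.36,"dz":0,"wx":0,"wy":0,"wz":0,"gripper":1},
    {"dx":-1,"dy":-0.36,"dz":0,"wx":0,"wy":0,"wz":0,"gripper":1},
    {"dx":-1,"dy":-0.36,"dz":0,"wx":0,"wy":0,"wz":0,"gripper":1},
    {"dx":-1,"dy":-0.36,"dz":0,"wx":0,"wy":0,"wz":0,"gripper":1},
    {"dx":-1,"dy":-0.36,"dz":0,"wx":0,"wy":0,"wz":0,"gripper":1},
  ],
)

```text
time_s: 1.4
ee_pos: [405.4, 373.0, 232.8]
orientation: [-3.141, 0.0, 2.861]
contact_force: [0.4, 0.8, 0.3]
opening: 0.999
finger_force: 0.0
```

Request:
apply_moves(
  rows=[
    {"dx":-1,"dy":-0.36,"dz":0,"wx":0,"wy":0,"wz":0,"gripper":1},
    {"dx":-1,"dy":-0.36,"dz":0,"wx":0,"wy":0,"wz":0,"gripper":1},
    {"dx":-1,"dy":-0.36,"dz":0,"wx":0,"wy":0,"wz":0,"gripper":1},
    {"dx":-1,"dy":-0.36,"dz":0,"wx":0,"wy":0,"wz":0,"gripper":1},
    {"dx":-0.4,"dy":-0.2,"dz":0,"wx":0,"wy":0,"wz":1,"gripper":1},
    {"dx":0,"dy":0,"dz":0,"wx":0,"wy":0,"wz":1,"gripper":1},
    {"dx":0,"dy":0,"dz":0,"wx":0,"wy":0,"wz":1,"gripper":1},
    {"dx":0,"dy":0,"dz":0,"wx":0,"wy":0,"wz":1,"gripper":1},
    {"dx":0,"dy":0,"dz":0,"wx":0,"wy":0,"wz":1,"gripper":1},
    {"dx":0,"dy":0,"dz":0,"wx":0,"wy":0,"wz":1,"gripper":1},
  ],
)

```text
time_s: 2.65
ee_pos: [517.6, 289.8, 232.6]
orientation: [-3.141, 0.0, 2.229]
contact_force: [0.3, 0.0, -0.3]
opening: 0.998
finger_force: 0.0
```

Request:
apply_moves(
  rows=[
    {"dx":0,"dy":0,"dz":0,"wx":0,"wy":0,"wz":1,"gripper":1},
    {"dx":0,"dy":0,"dz":0,"wx":0,"wy":0,"wz":1,"gripper":1},
    {"dx":0,"dy":0,"dz":0,"wx":0,"wy":0,"wz":1,"gripper":1},
    {"dx":0,"dy":0,"dz":0,"wx":0,"wy":0,"wz":1,"gripper":1},
    {"dx":0,"dy":0,"dz":0,"wx":0,"wy":0,"wz":1,"gripper":1},
    {"dx":0,"dy":0,"dz":0,"wx":0,"wy":0,"wz":0.4,"gripper":1},
    {"dx":0,"dy":0,"dz":0,"wx":0,"wy":0,"wz":0,"gripper":1},
  ],
)

```text
time_s: 3.52
ee_pos: [517.6, 290.0, 232.7]
orientation: [-3.141, 0.0, 1.668]
contact_force: [-0.6, -1.0, 0.0]
opening: 0.999
finger_force: 0.0
```

Run:
```python
from h import *
s=manip.read_state();print({k:np.round(s[k],3) for k in('time_s','ee_pos','orientation','joint_positions')})
c,im=shot('wrist','w2.png');print(proj(c,[[525,286,130],[525,286,0]]))
```

```text
{'time_s': np.float64(3.525), 'ee_pos': array([517.589, 290.013, 232.673]), 'orientation': array([-3.141,  0.   ,  1.668]), 'joint_positions': array([ 0.492,  0.349,  1.521, -0.   ,  1.272,  0.395])}
[[334.00794831 210.83557349]
 [331.2225852  176.0337139 ]]
```

View pics/w2.png

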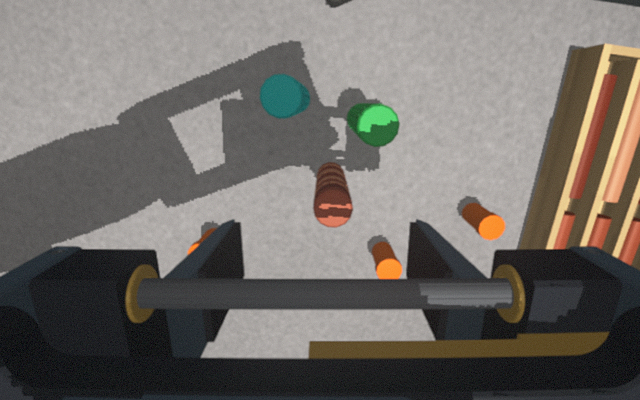

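The wrist view shows the red core's top disc at about (333,208), between the fingers, with green at (378,125) and turquoise at (282,96), both off the closing line. I'll triangulate it against the fixed views.

Run:
```python
from h import *
w=cam('wrist');s,t=cam('scene'),cam('top');im=cv2.imread('pics/w2.png')
h=cv2.cvtColor(im,cv2.COLOR_BGR2HSV)[150:235,300:365];m=(((h[...,0]<12)|(h[...,0]>170))&(h[...,1]>70)).astype(np.uint8)
ys,xs=np.nonzero(cv2.morphologyEx(m,cv2.MORPH_CLOSE,np.ones((5,5))));b=ys.max()+150
wid=[(y+150,xs[ys==y].min()+300,xs[ys==y].max()+300) for y in range(ys.min(),ys.max()+1,6)];print(wid,b)
p=(333,208)
print(tri(w,p,s,(399.2,134.1)),tri(w,p,t,(241.7,212.9)),plane(w,[p],130))
```

```text
[(162, np.int64(328), np.int64(331)), (168, np.int64(320), np.int64(340)), (174, np.int64(317), np.int64(343)), (180, np.int64(317), np.int64(344)), (186, np.int64(316), np.int64(346)), (192, np.int64(316), np.int64(348)), (198, np.int64(315), np.int64(349)), (204, np.int64(314), np.int64(351)), (210, np.int64(314), np.int64(351)), (216, np.int64(315), np.int64(349)), (222, np.int64(320), np.int64(345))] 226
(array([525.6425502 , 287.64472354, 124.36249313]), np.float64(3.3377237980469614)) (array([524.07910278, 285.76017048, 121.05814834]), np.float64(0.737027879572814)) [[523.93868913 288.47613092 130.        ]]
```

Request:
apply_moves(
  rows=[
    {"dx":-0.1,"dy":0.21,"dz":0.5,"wx":0,"wy":0,"wz":0,"gripper":1},
    {"dx":0,"dy":0,"dz":1,"wx":0,"wy":0,"wz":0,"gripper":1},
    {"dx":0,"dy":0,"dz":1,"wx":0,"wy":0,"wz":0,"gripper":1},
    {"dx":0,"dy":0,"dz":1,"wx":0,"wy":0,"wz":0,"gripper":1},
    {"dx":0,"dy":0,"dz":0.8,"wx":0,"wy":0,"wz":0,"gripper":1},
    {"dx":0,"dy":0,"dz":0.5,"wx":0,"wy":0,"wz":0,"gripper":1},
    {"dx":0,"dy":0,"dz":0,"wx":0,"wy":0,"wz":0,"gripper":1},
  ],
)

```text
time_s: 4.45
ee_pos: [523.5, 288.1, 87.3]
orientation: [-3.139, 0.001, 1.668]
contact_force: [0.1, -0.2, -0.9]
opening: 1.002
finger_force: 0.0
```

Request:
apply_moves(
  squeeze=25,
  rows=[
    {"dx":0,"dy":0,"dz":0,"wx":0,"wy":0,"wz":0,"gripper":0.5},
    {"dx":0,"dy":0,"dz":0,"wx":0,"wy":0,"wz":0,"gripper":0.45},
    {"dx":0,"dy":0,"dz":0,"wx":0,"wy":0,"wz":0,"gripper":0.4},
    {"dx":0,"dy":0,"dz":0,"wx":0,"wy":0,"wz":0,"gripper":0.3},
    {"dx":0,"dy":0,"dz":0,"wx":0,"wy":0,"wz":0,"gripper":0.2},
    {"dx":0,"dy":0,"dz":0,"wx":0,"wy":0,"wz":0,"gripper":0.2},
    {"dx":0,"dy":0,"dz":0,"wx":0,"wy":0,"wz":0,"gripper":0.2},
  ],
)

```text
time_s: 5.32
ee_pos: [524.0, 288.6, 88.8]
orientation: [-3.141, -0.0, 1.668]
contact_force: [0.2, -0.2, 0.1]
opening: 0.346
finger_force: 25.0
```

Request:
apply_moves(
  rows=[
    {"dx":0,"dy":0,"dz":-0.4,"wx":0,"wy":0,"wz":0,"gripper":0.2},
    {"dx":0,"dy":0,"dz":-1,"wx":0,"wy":0,"wz":0,"gripper":0.2},
    {"dx":0,"dy":0,"dz":-1,"wx":0,"wy":0,"wz":0,"gripper":0.2},
    {"dx":0,"dy":0,"dz":-1,"wx":0,"wy":0,"wz":0,"gripper":0.2},
    {"dx":-0.4,"dy":0,"dz":-0.6,"wx":0,"wy":0,"wz":0,"gripper":0.2},
    {"dx":-0.8,"dy":0,"dz":0,"wx":0,"wy":0,"wz":0,"gripper":0.2},
    {"dx":-1,"dy":0,"dz":0,"wx":0,"wy":0,"wz":0,"gripper":0.2},
    {"dx":-1,"dy":-0.2,"dz":0,"wx":0,"wy":0,"wz":0,"gripper":0.2},
    {"dx":-1,"dy":-0.2,"dz":0,"wx":0,"wy":0,"wz":0,"gripper":0.2},
    {"dx":-1,"dy":-0.2,"dz":0,"wx":0,"wy":0,"wz":0,"gripper":0.2},
  ],
)

```text
time_s: 6.58
ee_pos: [520.5, 129.8, 208.4]
orientation: [-3.14, 0.001, 1.668]
contact_force: [1.0, -0.1, -1.7]
opening: 0.342
finger_force: 25.0
```

Request:
apply_moves(
  rows=[
    {"dx":-0.9,"dy":0,"dz":0,"wx":0,"wy":0,"wz":0,"gripper":0.2},
    {"dx":-0.6,"dy":0,"dz":0,"wx":0,"wy":0,"wz":0,"gripper":0.2},
    {"dx":-0.3,"dy":0,"dz":0,"wx":0,"wy":0,"wz":0,"gripper":0.2},
    {"dx":0,"dy":0,"dz":0,"wx":0,"wy":0,"wz":0,"gripper":0.2},
  ],
)

```text
time_s: 7.08
ee_pos: [526.5, 77.7, 208.6]
orientation: [-3.141, -0.0, 1.667]
contact_force: [0.6, 0.2, -2.1]
opening: 0.346
finger_force: 25.0
```

Run:
```python
from h import *
s=manip.read_state();print({k:np.round(s[k],3) for k in('time_s','ee_pos','orientation','joint_positions')})
c,im=shot('wrist','w3.png');np.save('w3T.npy',c[2]);print(proj(c,[[536,-43,56],[536,-43,96],[592,-203,90]]))
```

```text
{'time_s': np.float64(7.075), 'ee_pos': array([526.505,  77.671, 208.649]), 'orientation': array([-3.141, -0.   ,  1.667]), 'joint_positions': array([0.125, 0.27 , 1.7  , 0.   , 1.172, 0.028])}
[[323.00640268 302.39769617]
 [322.72975217 327.03864348]
 [359.74442034 450.11638338]]
```

View pics/w3.png

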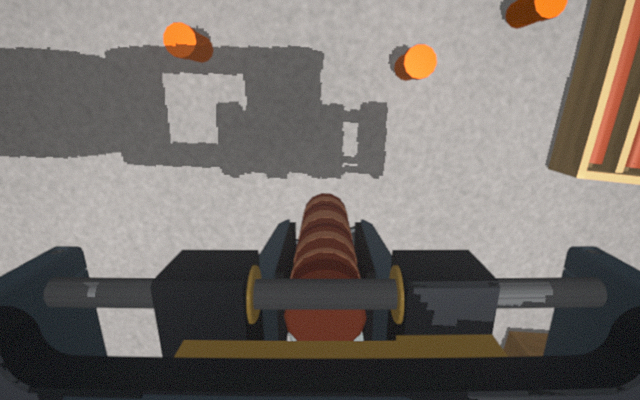

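The wrist view shows the core held upright between the fingers, its lower end at (325,200). The gripper hides the cup, so I'll carry the core on past it and look back.

Request:
apply_moves(
  rows=[
    {"dx":-0.5,"dy":0,"dz":-0.3,"wx":0,"wy":0,"wz":0,"gripper":0.2},
    {"dx":-1,"dy":0.1,"dz":-0.2,"wx":0,"wy":0,"wz":0,"gripper":0.2},
    {"dx":-1,"dy":0.1,"dz":0,"wx":0,"wy":0,"wz":0,"gripper":0.2},
    {"dx":-1,"dy":0.1,"dz":0,"wx":0,"wy":0,"wz":0,"gripper":0.2},
    {"dx":-1,"dy":0.1,"dz":0,"wx":0,"wy":0,"wz":0,"gripper":0.2},
    {"dx":-1,"dy":0.1,"dz":0,"wx":0,"wy":0,"wz":0,"gripper":0.2},
    {"dx":-1,"dy":0,"dz":0,"wx":0,"wy":0,"wz":0,"gripper":0.2},
    {"dx":-0.6,"dy":0,"dz":0,"wx":0,"wy":0,"wz":0,"gripper":0.2},
    {"dx":-0.3,"dy":0,"dz":0,"wx":0,"wy":0,"wz":0,"gripper":0.2},
    {"dx":0,"dy":0,"dz":0,"wx":0,"wy":0,"wz":0,"gripper":0.2},
  ],
)

```text
time_s: 8.38
ee_pos: [563.0, -141.6, 223.8]
orientation: [3.142, -0.001, 1.668]
contact_force: [0.5, -0.3, -2.6]
opening: 0.349
finger_force: 25.0
```

Run:
```python
from h import *
s=manip.read_state();print({k:np.round(s[k],3) for k in('time_s','ee_pos','orientation','joint_positions')})
c,im=shot('wrist','w4.png');np.save('w4T.npy',c[2]);print(proj(c,[[536,-43,56],[536,-43,96],[592,-203,90]]))
```

```text
{'time_s': np.float64(8.375), 'ee_pos': array([ 562.974, -141.571,  223.764]), 'orientation': array([ 3.142e+00, -1.000e-03,  1.668e+00]), 'joint_positions': array([-2.660e-01,  3.340e-01,  1.566e+00,  1.000e-03,  1.242e+00,
       -3.630e-01])}
[[306.11538197  76.91779946]
 [303.33912089  73.27255104]
 [349.65840694 260.82324204]]
```

View pics/w4.png

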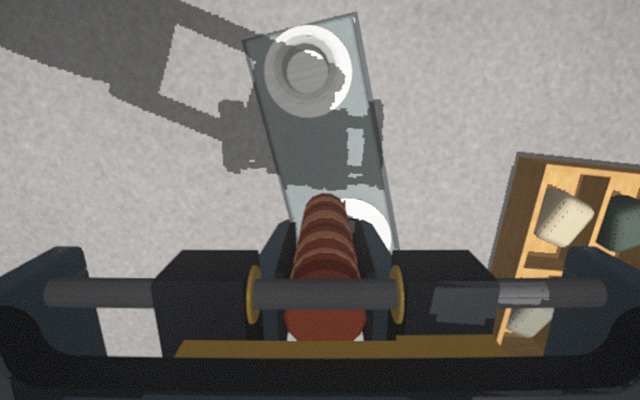

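The wrist view shows the cup at about (308,71), partly in shadow, and part of the knob's dial at (365,215). The core's lower end is at (325,200). I'll enlarge the cup to read its circles.

Run:
```python
from h import *
im=cv2.imread('pics/w4.png')[15:130,250:370]
g=(np.power(im/255.,.6)*255).astype(np.uint8)
cv2.imwrite('pics/crop2.png',cv2.resize(g,None,fx=5,fy=5,interpolation=cv2.INTER_CUBIC))
b=cv2.imread('pics/top.png')[195:230,330:375];a=cv2.imread('pics/scene.png')[190:235,280:325]
```

```text
(no output)
```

View pics/crop2.png

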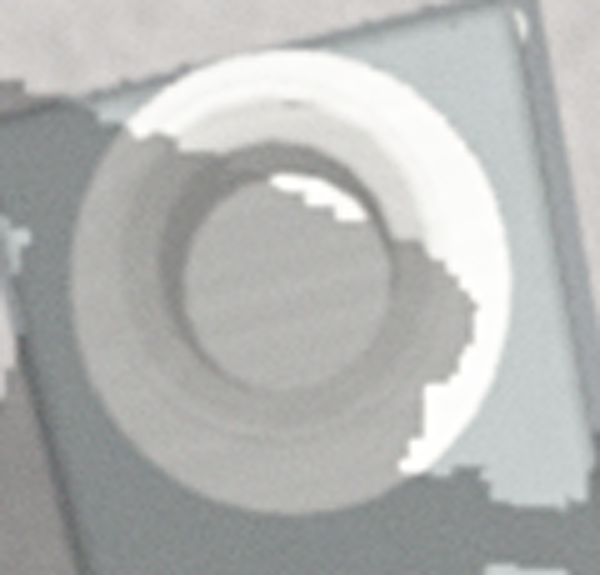

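The floor circle is centred at (307.3,71.6) and is 41 px across; the flange ring on the housing is centred at (308.3,71.3). I'll cast rays and check the height across views. The core's lower end is measured from the same picture.

Run:
```python
from h import *
w=cam('wrist');s,t=cam('scene'),cam('top')
print('tri ring',tri(w,(308.3,71.3),t,(354.1,213)),tri(w,(308.3,71.3),s,(302.7,213)))
print('ring z50',plane(w,[(308.3,71.3)],50),plane(t,[(354.1,213)],50),plane(s,[(302.7,213)],50),'floor z56',plane(w,[(307.3,71.6)],56))
e=plane(w,[(307.3-20.7,71.6),(307.3+20.7,71.6)],56);print('floor dia',np.linalg.norm(e[0]-e[1]))
# core low end: widths of red mask near lower end vs predicted
im=cv2.imread('pics/w4.png');h=cv2.cvtColor(im,cv2.COLOR_BGR2HSV)[185:240,280:370];m=(((h[...,0]<12)|(h[...,0]>170))&(h[...,1]>60)).astype(np.uint8)
for y in range(5,55,7):
    x=np.nonzero(m[y])[0]; print(y+185,x.min()+280 if len(x) else 0,x.max()+280 if len(x) else 0,end=' | ')
ys,xs=np.nonzero(m);print('top row',ys.min()+185)
p=manip.read_state()['ee_pos'];th=np.linspace(0,6.28,40);
for z in(p[2]-88.8,p[2]-60):
    q=proj(w,np.c_[p[0]+16*np.cos(th),p[1]+16*np.sin(th),0*th+z]);print('pred circle',z,q.min(0),q.max(0))
```

```text
tri ring (array([536.80002355, -39.33580492,  59.93833128]), np.float64(3.4424572511240665)) (array([537.80540493, -37.17944566,  58.20453551]), np.float64(1.1561962826733343))
ring z50 [[537.083689   -37.05005187  50.        ]] [[537.7378258  -41.35857504  50.        ]] [[533.74952068 -33.98206799  50.        ]] floor z56 [[536.54466561 -37.86063843  56.        ]]
floor dia 37.13644262734072
190 0 0 | 197 313 336 | 204 307 343 | 211 305 345 | 218 303 348 | 225 302 349 | 232 300 351 | 239 299 352 | top row 194
pred circle 134.97302552135875 [303.97524966 190.23454534] [346.4510014  230.61347646]
pred circle 163.77302552135873 [301.37849412 201.29754323] [349.05716093 246.08642682]
```

The cup centre is at about (536.7,-38). The measured height of about 59 mm is close to the 50 to 56 mm given, and the floor diameter of 37 mm against 38 mm also fits. The core's lower end appears about 2 mm toward tool -x, so the TCP should go to about (536.6,-36).

Request:
apply_moves(
  rows=[
    {"dx":0.5,"dy":-0.13,"dz":0,"wx":0,"wy":0,"wz":0,"gripper":0.2},
    {"dx":1,"dy":-0.2,"dz":0,"wx":0,"wy":0,"wz":0,"gripper":0.2},
    {"dx":1,"dy":-0.2,"dz":0,"wx":0,"wy":0,"wz":0,"gripper":0.2},
    {"dx":0.7,"dy":0,"dz":0,"wx":0,"wy":0,"wz":0,"gripper":0.2},
    {"dx":0.39,"dy":0,"dz":0,"wx":0,"wy":0,"wz":0,"gripper":0.2},
    {"dx":0,"dy":0,"dz":0,"wx":0,"wy":0,"wz":0,"gripper":0.2},
    {"dx":0,"dy":0,"dz":0.4,"wx":0,"wy":0,"wz":0,"gripper":0.2},
    {"dx":0,"dy":0,"dz":0.4,"wx":0,"wy":0,"wz":0,"gripper":0.2},
    {"dx":0,"dy":0,"dz":0,"wx":0,"wy":0,"wz":0,"gripper":0.2},
  ],
)

```text
time_s: 9.55
ee_pos: [535.7, -36.4, 197.9]
orientation: [-3.138, -0.001, 1.667]
contact_force: [0.3, 0.6, -1.9]
opening: 0.349
finger_force: 25.0
```

Request:
apply_moves(
  rows=[
    {"dx":0,"dy":0.03,"dz":0.3,"wx":0,"wy":0,"wz":0,"gripper":0.2},
    {"dx":0,"dy":0,"dz":0.25,"wx":0,"wy":0,"wz":0,"gripper":0.2},
    {"dx":0,"dy":0,"dz":0.2,"wx":0,"wy":0,"wz":0,"gripper":0.2},
    {"dx":0,"dy":0,"dz":0.2,"wx":0,"wy":0,"wz":0,"gripper":0.2},
    {"dx":0,"dy":0,"dz":0,"wx":0,"wy":0,"wz":0,"gripper":0.2},
  ],
)

```text
time_s: 10.18
ee_pos: [537.3, -35.8, 170.7]
orientation: [-3.141, -0.0, 1.668]
contact_force: [-0.6, -0.2, -2.5]
opening: 0.351
finger_force: 25.0
```

Request:
apply_moves(
  rows=[
    {"dx":0,"dy":0,"dz":0.2,"wx":0,"wy":0,"wz":0,"gripper":0.2},
    {"dx":0,"dy":0,"dz":0.2,"wx":0,"wy":0,"wz":0,"gripper":0.2},
    {"dx":0,"dy":0,"dz":0.2,"wx":0,"wy":0,"wz":0,"gripper":0.2},
    {"dx":0,"dy":0,"dz":0.1,"wx":0,"wy":0,"wz":0,"gripper":0.2},
    {"dx":0,"dy":0,"dz":0,"wx":0,"wy":0,"wz":0,"gripper":0.2},
  ],
)

```text
time_s: 10.8
ee_pos: [537.5, -35.8, 149.9]
orientation: [-3.141, -0.0, 1.668]
contact_force: [0.0, 0.9, -2.8]
opening: 0.344
finger_force: 25.0
```

Free so far, with about 5 mm left; I'll feel for the bottom.

Request:
apply_moves(
  rows=[
    {"dx":0,"dy":0,"dz":0.06,"wx":0,"wy":0,"wz":0,"gripper":0.2},
    {"dx":0,"dy":0,"dz":0.05,"wx":0,"wy":0,"wz":0,"gripper":0.2},
    {"dx":0,"dy":0,"dz":0.04,"wx":0,"wy":0,"wz":0,"gripper":0.2},
    {"dx":0,"dy":0,"dz":0,"wx":0,"wy":0,"wz":0,"gripper":0.2},
  ],
)

```text
time_s: 11.3
ee_pos: [537.6, -35.9, 145.7]
orientation: [-3.141, -0.0, 1.668]
contact_force: [-0.3, -0.0, -1.7]
opening: 0.348
finger_force: 25.0
```

Request:
apply_moves(
  rows=[
    {"dx":0,"dy":0,"dz":0.03,"wx":0,"wy":0,"wz":0,"gripper":0.2},
    {"dx":0,"dy":0,"dz":0.03,"wx":0,"wy":0,"wz":0,"gripper":0.2},
    {"dx":0,"dy":0,"dz":0,"wx":0,"wy":0,"wz":0,"gripper":0.2},
  ],
)

```text
time_s: 11.68
ee_pos: [537.8, -35.9, 144.7]
orientation: [3.141, 0.0, 1.668]
contact_force: [-1.3, 0.5, 3.0]
opening: 0.351
finger_force: 25.0
```

The force swung up by about 5 N at z=144.7 (expected 144.8), so the core is on the floor. Release and rise.

Request:
apply_moves(
  rows=[
    {"dx":0,"dy":0,"dz":0,"wx":0,"wy":0,"wz":0,"gripper":0.4},
    {"dx":0,"dy":0,"dz":0,"wx":0,"wy":0,"wz":0,"gripper":0.6},
    {"dx":0,"dy":0,"dz":0,"wx":0,"wy":0,"wz":0,"gripper":0.9},
    {"dx":0,"dy":0,"dz":0,"wx":0,"wy":0,"wz":0,"gripper":0.9},
    {"dx":0,"dy":0,"dz":-0.3,"wx":0,"wy":0,"wz":0,"gripper":0.9},
    {"dx":0,"dy":0,"dz":-0.7,"wx":0,"wy":0,"wz":0,"gripper":0.9},
    {"dx":0,"dy":0,"dz":-1,"wx":0,"wy":0,"wz":0,"gripper":0.9},
    {"dx":0,"dy":0,"dz":-1,"wx":0,"wy":0,"wz":0,"gripper":0.9},
    {"dx":0,"dy":0,"dz":-0.6,"wx":0,"wy":0,"wz":0,"gripper":0.9},
    {"dx":0,"dy":0,"dz":0,"wx":0,"wy":0,"wz":0,"gripper":0.9},
  ],
)

```text
time_s: 12.92
ee_pos: [538.5, -35.9, 253.9]
orientation: [3.137, 0.001, 1.668]
contact_force: [-0.6, -0.1, -0.4]
opening: 0.897
finger_force: 0.0
```

Request:
apply_moves(
  rows=[
    {"dx":-0.6,"dy":0.14,"dz":0,"wx":0,"wy":0,"wz":0,"gripper":0.9},
    {"dx":-1,"dy":0.23,"dz":0,"wx":0,"wy":0,"wz":0,"gripper":0.9},
    {"dx":-1,"dy":0.23,"dz":0,"wx":0,"wy":0,"wz":0,"gripper":0.9},
    {"dx":-1,"dy":0.23,"dz":0,"wx":0,"wy":0,"wz":0,"gripper":0.9},
    {"dx":-1,"dy":0.23,"dz":0,"wx":0,"wy":0,"wz":0,"gripper":0.9},
    {"dx":-0.97,"dy":0.22,"dz":0,"wx":0,"wy":0,"wz":0,"gripper":0.9},
    {"dx":0,"dy":0,"dz":0,"wx":0,"wy":0,"wz":1,"gripper":0.9},
    {"dx":0,"dy":0,"dz":0,"wx":0,"wy":0,"wz":1,"gripper":0.9},
    {"dx":0,"dy":0,"dz":0,"wx":0,"wy":0,"wz":1,"gripper":0.9},
    {"dx":0,"dy":0,"dz":0,"wx":0,"wy":0,"wz":1,"gripper":0.9},
  ],
)

```text
time_s: 14.18
ee_pos: [591.6, -199.7, 250.2]
orientation: [-3.139, 0.0, 1.245]
contact_force: [-0.2, -0.3, 0.5]
opening: 0.903
finger_force: 0.0
```

Request:
apply_moves(
  rows=[
    {"dx":0,"dy":0,"dz":0,"wx":0,"wy":0,"wz":1,"gripper":0.9},
    {"dx":0,"dy":0,"dz":0,"wx":0,"wy":0,"wz":1,"gripper":0.9},
    {"dx":0,"dy":0,"dz":0,"wx":0,"wy":0,"wz":1,"gripper":0.9},
    {"dx":0,"dy":0,"dz":0,"wx":0,"wy":0,"wz":1,"gripper":0.9},
    {"dx":0,"dy":0,"dz":0.3,"wx":0,"wy":0,"wz":1,"gripper":0.9},
    {"dx":0,"dy":0,"dz":0.3,"wx":0,"wy":0,"wz":1,"gripper":0.9},
    {"dx":0,"dy":0,"dz":0.3,"wx":0,"wy":0,"wz":1,"gripper":0.9},
    {"dx":0,"dy":0,"dz":0.3,"wx":0,"wy":0,"wz":1,"gripper":0.9},
    {"dx":0,"dy":0,"dz":0,"wx":0,"wy":0,"wz":0.7,"gripper":0.9},
    {"dx":0,"dy":0,"dz":0,"wx":0,"wy":0,"wz":0,"gripper":0.9},
  ],
)

```text
time_s: 15.42
ee_pos: [591.6, -199.4, 214.4]
orientation: [-3.14, 0.002, 0.338]
contact_force: [-0.3, 0.2, -0.2]
opening: 0.897
finger_force: 0.0
```

Run:
```python
from h import *
s=manip.read_state();print({k:np.round(s[k],3) for k in('time_s','ee_pos','orientation','joint_positions')})
c,im=shot('wrist','w5.png');print(proj(c,[[593,-198,90],[593,-198,56],[536.7,-38,186]]))
t,imt=shot('top','top2.png')
cv2.imwrite('pics/m5.png',np.vstack([im[:,:640],cv2.resize(imt[170:240,325:445],(320,187))[:,:] if 0 else np.hstack([cv2.resize(imt[170:240,325:445],(342,200)),np.zeros((200,298,3),np.uint8)])]))
```

```text
{'time_s': np.float64(15.425), 'ee_pos': array([ 591.588, -199.426,  214.438]), 'orientation': array([-3.14e+00,  2.00e-03,  3.38e-01]), 'joint_positions': array([-0.343,  0.41 ,  1.473, -0.   ,  1.262,  0.889])}
[[324.82020867 194.31470446]
 [324.88202379 184.72240871]
 [ 39.54161955 237.23060618]]
```

View pics/m5.png

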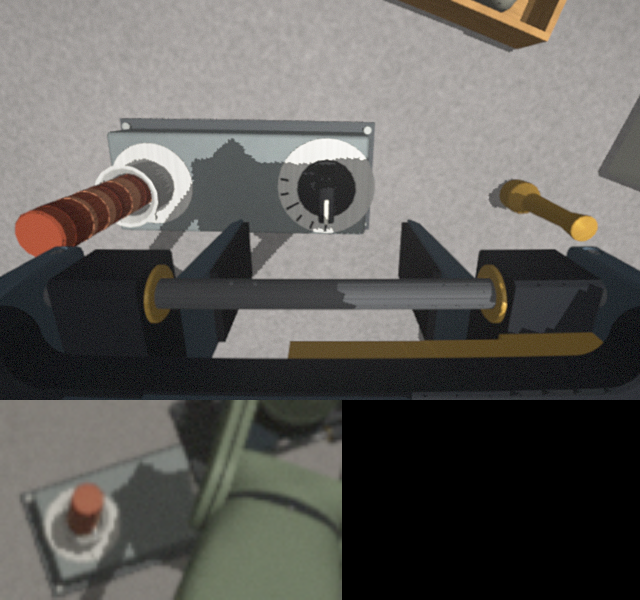

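The core stands in the cup at (75,205). The knob's skirt is centred at about (326,188) and its dial at (326,186), and the white line points to the rest mark at (326,222). The fixture's far foot-plate screws are at (125,127) and (368,131). I'll compute the knob axis and yaw.

Run:
```python
from h import *
w=cam('wrist');im=cv2.imread('pics/w5.png');hsv=cv2.cvtColor(im,cv2.COLOR_BGR2HSV)
m=(hsv[130:240,275:380,2]<60).astype(np.uint8);k,l,s,ce=cv2.connectedComponentsWithStats(m);i=1+s[1:,4].argmax()
cn=max(cv2.findContours((l==i).astype(np.uint8),0,1)[0],key=len);h=cv2.convexHull(cn);print('dark',s[i],cv2.minEnclosingCircle(h),cv2.fitEllipse(h),'(+275,130)')
wm=(hsv[193:226,315:337,2]>170)&(hsv[193:226,315:337,1]<60);ys,xs=np.nonzero(wm);L=np.c_[xs+315,ys+193];print('line',len(L),L.min(0),L.max(0))
if len(L)>10:
    f=cv2.fitLine(L.astype(np.float32),cv2.DIST_L2,0,.01,.01).ravel();c=L.mean(0);P=plane(w,[c+f[:2]*8,c-f[:2]*8],90);d=P[0]-P[1];d=d if d[0]>0 else -d;print('line yaw',np.arctan2(d[1],d[0]),P)
for z,p in((60,(326.5,188.5)),(50,(326,186))): print(z,plane(w,[p],z))
P=plane(w,[(125,127),(368,131)],6);d=P[0]-P[1];print('screw yaw',np.arctan2(-d[0],d[1]),np.linalg.norm(d))
E=plane(w,[(278,186),(374,186)],50);print('dial dia',np.linalg.norm(E[0]-E[1]))
T=cam('top');print('tri dial wrist/top',tri(w,(326,186),T,(406.6,196.3)))
```

```text
dark [  23   30   57   63 2318] ((51.1494026184082, 61.304779052734375), 31.305234909057617) ((50.8007698059082, 60.17288589477539), (55.97231674194336, 61.64863204956055), 8.067309379577637) (+275,130)
line 75 [324 200] [328 219]
line yaw 0.3218608560869415 [[ 588.12435092 -200.60986324   90.        ]
 [ 574.32462594 -205.21146289   90.        ]]
60 [[ 591.22780395 -200.11896572   60.        ]]
50 [[ 591.00441744 -199.72191145   50.        ]]
screw yaw 0.3203548409690909 259.04044103701864
dial dia 93.27984181113511
tri dial wrist/top (array([ 590.46561413, -200.85287799,   48.52335002]), np.float64(2.028605775665661))
```

The knob axis is at about (591.0,-199.9) from two views, with the dial at 48.5 mm high (given 50). The yaw is 0.321, from both the white line and the foot-plate screws. Cup to knob comes out at about 170 mm, as it should. Descend.

Request:
apply_moves(
  rows=[
    {"dx":-0.02,"dy":0.01,"dz":0.5,"wx":0,"wy":0,"wz":0.16,"gripper":0.6},
    {"dx":0,"dy":0,"dz":0.9,"wx":0,"wy":0,"wz":0,"gripper":0.6},
    {"dx":0,"dy":0,"dz":0.9,"wx":0,"wy":0,"wz":0,"gripper":0.6},
    {"dx":0,"dy":0,"dz":0.8,"wx":0,"wy":0,"wz":0,"gripper":0.6},
    {"dx":0,"dy":0,"dz":0.6,"wx":0,"wy":0,"wz":0,"gripper":0.6},
    {"dx":0,"dy":0,"dz":0.4,"wx":0,"wy":0,"wz":0,"gripper":0.6},
    {"dx":0,"dy":0,"dz":0.25,"wx":0,"wy":0,"wz":0,"gripper":0.6},
    {"dx":0,"dy":0,"dz":0,"wx":0,"wy":0,"wz":0,"gripper":0.6},
  ],
)

```text
time_s: 16.52
ee_pos: [591.4, -198.9, 85.0]
orientation: [-3.141, 0.0, 0.321]
contact_force: [0.4, 0.6, -0.1]
opening: 0.597
finger_force: 0.0
```

Request:
apply_moves(
  rows=[
    {"dx":-0.02,"dy":0.03,"dz":0.08,"wx":0,"wy":0,"wz":0,"gripper":0.5},
    {"dx":0,"dy":0,"dz":0,"wx":0,"wy":0,"wz":0,"gripper":0.4},
  ],
)

```text
time_s: 16.77
ee_pos: [591.5, -200.1, 83.4]
orientation: [3.141, -0.001, 0.321]
contact_force: [-0.3, 0.2, 0.1]
opening: 0.424
finger_force: 0.0
```

Request:
apply_moves(
  squeeze=10,
  rows=[
    {"dx":0,"dy":0,"dz":0,"wx":0,"wy":0,"wz":0,"gripper":0.2},
    {"dx":0,"dy":0,"dz":0,"wx":0,"wy":0,"wz":0,"gripper":0},
    {"dx":0,"dy":0,"dz":0,"wx":0,"wy":0,"wz":0,"gripper":0},
    {"dx":0,"dy":0,"dz":0,"wx":0,"wy":0,"wz":0,"gripper":0},
    {"dx":0,"dy":0,"dz":0,"wx":0,"wy":0,"wz":0,"gripper":0},
  ],
)

```text
time_s: 17.4
ee_pos: [591.5, -200.4, 83.2]
orientation: [3.141, -0.0, 0.321]
contact_force: [-0.8, -2.3, 0.5]
opening: 0.152
finger_force: 10.0
```

Run:
```python
from h import *
s=manip.read_state();print({k:np.round(s[k],3) for k in('time_s','ee_pos','orientation','contact_force','moment','opening','finger_force','joint_positions')})
```

```text
{'time_s': np.float64(17.4), 'ee_pos': array([ 591.512, -200.372,   83.228]), 'orientation': array([ 3.141, -0.   ,  0.321]), 'contact_force': array([-0.819, -2.347,  0.546]), 'moment': array([-0.452,  0.143, -0.059]), 'opening': np.float64(0.152), 'finger_force': np.float64(10.0), 'joint_positions': array([-0.345,  0.518,  1.648, -0.   ,  0.975,  0.905])}
```

Request:
apply_moves(
  squeeze=30,
  rows=[
    {"dx":0,"dy":0,"dz":0,"wx":0,"wy":0,"wz":0,"gripper":0},
    {"dx":0,"dy":0,"dz":0,"wx":0,"wy":0,"wz":0,"gripper":0},
    {"dx":0,"dy":0,"dz":0,"wx":0,"wy":0,"wz":0,"gripper":0},
    {"dx":0,"dy":0,"dz":0,"wx":0,"wy":0,"wz":0.3,"gripper":0},
    {"dx":0,"dy":0,"dz":0,"wx":0,"wy":0,"wz":0.4,"gripper":0},
    {"dx":0,"dy":0,"dz":0,"wx":0,"wy":0,"wz":0.5,"gripper":0},
    {"dx":0,"dy":0,"dz":0,"wx":0,"wy":0,"wz":0.5,"gripper":0},
    {"dx":0,"dy":0,"dz":0,"wx":0,"wy":0,"wz":0.5,"gripper":0},
    {"dx":0,"dy":0,"dz":0,"wx":0,"wy":0,"wz":0.5,"gripper":0},
    {"dx":0,"dy":0,"dz":0,"wx":0,"wy":0,"wz":0.3,"gripper":0},
  ],
)

```text
time_s: 18.65
ee_pos: [591.6, -200.7, 83.2]
orientation: [3.14, -0.001, 0.006]
contact_force: [0.9, -5.4, 2.1]
opening: 0.15
finger_force: 30.0
```

```bash
cat > st.py <<'E'
from h import *
s=manip.read_state();print({k:np.round(s[k],3).tolist() for k in('time_s','ee_pos','orientation','contact_force','moment','opening','finger_force')},'turned',np.degrees(.321-s['orientation'][2]).round(2))
E
python3 st.py
```

```text
{'time_s': 18.65, 'ee_pos': [591.557, -200.721, 83.204], 'orientation': [3.14, -0.001, 0.006], 'contact_force': [0.877, -5.394, 2.096], 'moment': [-0.967, 0.061, 0.045], 'opening': 0.15, 'finger_force': 30.0} turned 18.07
```

Request:
apply_moves(
  rows=[
    {"dx":0,"dy":0.02,"dz":0,"wx":0,"wy":0,"wz":0.3,"gripper":0},
    {"dx":0,"dy":0,"dz":0,"wx":0,"wy":0,"wz":0.5,"gripper":0},
    {"dx":0,"dy":0,"dz":0,"wx":0,"wy":0,"wz":0.5,"gripper":0},
    {"dx":0,"dy":0,"dz":0,"wx":0,"wy":0,"wz":0.5,"gripper":0},
    {"dx":0,"dy":0,"dz":0,"wx":0,"wy":0,"wz":0.5,"gripper":0},
    {"dx":0,"dy":0,"dz":0,"wx":0,"wy":0,"wz":0.5,"gripper":0},
    {"dx":0,"dy":0,"dz":0,"wx":0,"wy":0,"wz":0.4,"gripper":0},
    {"dx":0,"dy":0,"dz":0,"wx":0,"wy":0,"wz":0.3,"gripper":0},
    {"dx":0,"dy":0,"dz":0,"wx":0,"wy":0,"wz":0,"gripper":0},
  ],
)

```text
time_s: 19.77
ee_pos: [591.5, -201.1, 83.2]
orientation: [3.141, -0.001, -0.36]
contact_force: [0.7, -5.2, 1.6]
opening: 0.149
finger_force: 30.0
```

```bash
python3 st.py
```

```text
{'time_s': 19.775, 'ee_pos': [591.478, -201.138, 83.204], 'orientation': [3.141, -0.001, -0.36], 'contact_force': [0.671, -5.177, 1.616], 'moment': [-0.917, 0.093, 0.101], 'opening': 0.149, 'finger_force': 30.001} turned 39.02
```

Request:
apply_moves(
  rows=[
    {"dx":0,"dy":0.02,"dz":0,"wx":0,"wy":0,"wz":0.3,"gripper":0},
    {"dx":0,"dy":0,"dz":0,"wx":0,"wy":0,"wz":0.4,"gripper":0},
    {"dx":0,"dy":0,"dz":0,"wx":0,"wy":0,"wz":0.5,"gripper":0},
    {"dx":0,"dy":0,"dz":0,"wx":0,"wy":0,"wz":0.5,"gripper":0},
    {"dx":0,"dy":0,"dz":0,"wx":0,"wy":0,"wz":0.5,"gripper":0},
    {"dx":0,"dy":0,"dz":0,"wx":0,"wy":0,"wz":0.5,"gripper":0},
    {"dx":0,"dy":0,"dz":0,"wx":0,"wy":0,"wz":0.4,"gripper":0},
    {"dx":0,"dy":0,"dz":0,"wx":0,"wy":0,"wz":0.3,"gripper":0},
    {"dx":0,"dy":0,"dz":0,"wx":0,"wy":0,"wz":0,"gripper":0},
    {"dx":0,"dy":0,"dz":0,"wx":0,"wy":0,"wz":0,"gripper":0},
  ],
)

```text
time_s: 21.02
ee_pos: [591.3, -201.5, 83.2]
orientation: [3.141, -0.001, -0.716]
contact_force: [0.7, -5.5, 0.7]
opening: 0.152
finger_force: 30.0
```

```bash
python3 st.py
python3 - <<'E'
from h import *
c,w=shot('wrist','w6.png');s,a=shot('scene','s6.png')
k,b=shot('top','t6.png')
f=lambda im,x,y,w,h:cv2.resize(im[y:y+h,x:x+w],(400,300),interpolation=cv2.INTER_CUBIC)
cv2.imwrite('pics/m6.png',np.vstack([np.hstack([f(a,225,175,120,90+20),f(b,325,160,120,90)]),np.hstack([f(w,220,80,240,180),f(w,0,0,640,400)])]))
E
```

```text
{'time_s': 21.025, 'ee_pos': [591.272, -201.527, 83.211], 'orientation': [3.141, -0.001, -0.716], 'contact_force': [0.726, -5.492, 0.722], 'moment': [-0.975, -0.008, 0.12], 'opening': 0.152, 'finger_force': 30.001} turned 59.43
```

View pics/m6.png

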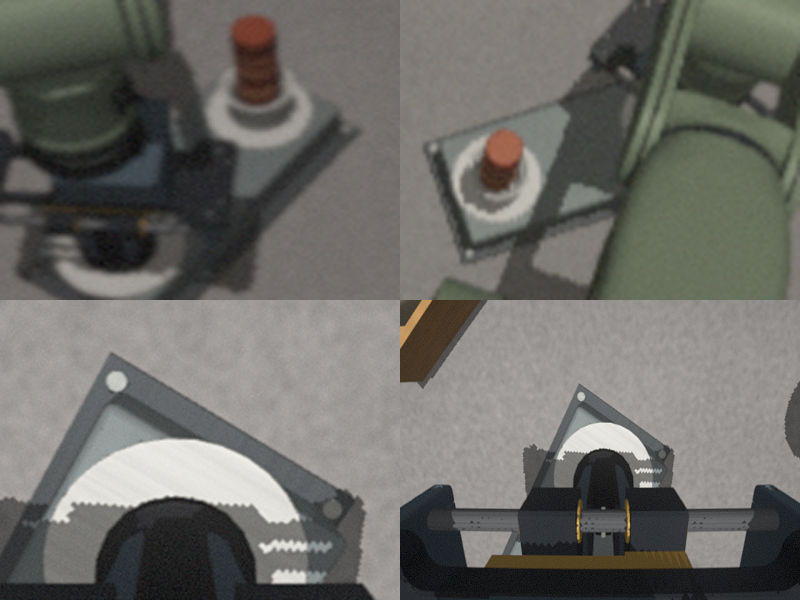

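The core still stands in the cup, seen in both fixed views. In the wrist view the knob's skirt sits between the closed pads, and the opening is still 13.8 mm, so the bar is square in the grip. The tool has turned 59.4°, so I'll add the last 0.6° and let it settle.

Request:
apply_moves(
  rows=[
    {"dx":0,"dy":0,"dz":0,"wx":0,"wy":0,"wz":0.1,"gripper":0},
    {"dx":0,"dy":0,"dz":0,"wx":0,"wy":0,"wz":0,"gripper":0},
    {"dx":0,"dy":0,"dz":0,"wx":0,"wy":0,"wz":0,"gripper":0},
    {"dx":0,"dy":0,"dz":0,"wx":0,"wy":0,"wz":0,"gripper":0},
  ],
)

```text
time_s: 21.68
ee_pos: [591.3, -201.5, 83.2]
orientation: [3.141, -0.001, -0.727]
contact_force: [0.1, -4.8, 1.6]
opening: 0.153
finger_force: 30.0
```

```bash
python3 st.py
python3 - <<'E'
from h import *
print(manip.finish_job())
E
```

```text
{'time_s': 21.675, 'ee_pos': [591.278, -201.537, 83.19], 'orientation': [3.141, -0.001, -0.727], 'contact_force': [0.097, -4.838, 1.593], 'moment': [-0.941, -0.002, 0.139], 'opening': 0.153, 'finger_force': 30.001} turned 60.03
the job is handed in; nothing more can be done
None
```

The job is handed in at 21.7 s: the striped core stands at the bottom of the cup, and the gripper is holding the knob at 60° (third stop, judged by the tool's turn because the gripper hid the dial) with 30 N.

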